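# Fit the tube rotor in the mini centrifuge

## Robot

A 6-joint arm with a two-finger parallel gripper is mounted at the origin on the work surface. World frame = base frame: x ahead of the robot, y to its left, z up, the work surface at z = 0. Lengths are in mm, angles in rad, forces in N, time in s.
With the tool pointing down it reaches from about 425 to 1125 mm from the base axis. Payload 14.9 kg.
Tool frame: the origin (TCP) lies midway between the tips of the shut fingers; the grasp point (between the pads) lies 19 mm behind it; z points along the fingers, y is the line along which they close (so a half turn about z gives the same grasp; the last joint's range is limited). The gripper opens to 91 mm and grips with 3 to 60 N. Pads are 32 mm wide; open, the fingers measure 118 mm over their backs; the gripper's body (76 mm by 178 mm) begins 60 mm behind the grasp point.
Start: joints at [1.186, 0.379, 1.734, -0, 1.028, -0.033], TCP at [241.219, 657.139, 213.932] pointing down, gripper open.
Joint ranges: [-2.77, 2.77], [-0.74, 2.19], [0, 2.66], [-1.06, 4.2], [0.31, 2.87], [-3.08, 3.08]. Speed limits (rad/s): [1.89, 1.89, 2.39, 3.14, 3.14, 3.14].

## Interface

Orientations are given as a unit quaternion [w, x, y, z].
In Python, from plant import manip gives the robot as it stands.
- The arm moves only by the tool apply_moves, never from a script. Its argument "increments" is a list of rows, each an object with "delta_pos": the shift along the tool's x, y, z in cm, a list of three; "roll": the turn about the tool's z in rad; "claw": the gripper's target within -1 to 1 (shut at 1, half-way at 0, fully open at -1). In form: [{"delta_pos": [x, y, z], "roll": roll, "claw": claw}, ...]. A call has 1 to 5 rows; each row is the pose to reach, as a shift and turn from the pose commanded when the call began, along the tool's axes at that moment; what a row does not reach only later rows make up. A row lasts 1/10 s, in which the tool goes at most 50 mm and 8.59 degrees, less where a joint would pass 70% of its speed; a pose out of reach is approached as far as the arm can. A call with a gripper value outside its range is refused whole. The fingers move at their own pace and stop on an object; "force" is the grip in N (left out, the last holds). Time passes only in rows, so rows that repeat a pose let the fingers close. It gives the time, the measured TCP pose, the force, the opening and the grip force at its end, in the units of the state.
- manip.state(): the state, without advancing time (a new reading comes with each control period).
- manip.snapshot(name): name is "scene" or "side" or "wrist"; returns the picture (400x640x3 uint8, red, green, blue); there is no depth.
- manip.get_calibration(name): a dict with "intrinsics" (3x3 intrinsics, pixels), "k1" (the pictures are not rectified: a ray, as slopes to the right and down, at radius r is drawn at 1 + k1 r^2 times it, then the intrinsics apply), "R" (3x3) and "t" (3): a world point X has camera coordinates R X + t; the wrist camera has in their place "hand_eye" (4x4, takes a point from camera to tool coordinates, whose origin is the TCP and whose axes are the flange's). Camera axes: x right, y down, z forward; pixel columns grow to the right and rows downward; lengths in mm; the calibration is good to about 2 mm. A picture is of the moment at which its call begins: read the wrist's pose just before it. get_calibration takes no time and is no camera call.
- manip.job_done(): hands the job in; it is judged then, once.
The state is a dict: "time": time; "joint_positions": joint angles; "joint_vel": joint speeds; "effort": joint torques, N m; "tcp_pos": TCP position; "ee_rot": TCP orientation; "ft_force": force on the tool from outside, world axes, zero at the start; "wrist_torque": the same for the moment, N m; "width": finger opening in mm; "finger_force": force on a finger pad.
Only numpy, scipy, OpenCV 4.12 (cv2) and the standard library are available. Lean on these libraries where they do the work, as an engineer would, in place of code of your own. Each camera call takes 0.05 s, during which the arm holds its last target. There are 200 camera calls.

## Task

Take the six-tube rotor (the round one, not the strip rotor) off its stud on the sloped rack and lower it onto the centrifuge's spindle; its keyway fits over the spindle's drive key in one orientation only, so feel for it, turning the rotor without forcing it until it drops fully home. Then let go and shut the lid, and leave the other rotor and everything else on the bench where they are.

Things in the scene. Friction and masses are not known exactly. Their poses are not given: they have to be found in the camera images.
- tube_rotor_knob (a point): Centre of the knob of the six-tube rotor, the part to fit: round, grey plastic, 90 g, disc 88 mm across with six slanted sockets. Knob: upright cylinder on the axis, 22 mm diameter, 40 mm tall. Below this point: hub top 20 mm, socket mouths 19-25 mm, disc 28-34 mm, hub underside 44 mm. z = the axis, up through the knob. x = the keyway's side, marked on top by a rib and a rim lug 49 mm from the axis.
- tube_rotor: The same rotor; origin: mouth of its bore, centre of the hub's flat underside; same axes. The hub is 34 mm across; the blind bore is 14 mm in diameter and 22 mm deep. The keyway is a slot 8 mm wide and 9.5 mm high in the hub's foot, running from the bore along +x out to the hub's side.
- strip_rotor_knob (a point): Centre of the knob of the other rotor, to be left alone: same hub and knob, but an oblong frame 88 x 60 mm with two rows of eight small holes. Axes as for the tube rotor.
- rack: Rack for the rotors, fixed: bent aluminium sheet 250 mm wide, board sloping 35 degrees, high edge (105 mm) away from the robot. Origin: middle of the board's face, 70 mm up. z = board's normal = studs' axis, y along the width, x up the slope (134 mm). Rotors sit on studs at y = -60 and +60 mm, turned to any angle; which is on which varies.
- stud_a (a point): The stud at y = -60 mm on the rack: foot of the stud, on top of its 4 mm collar, where a rotor's hub rests. Axes as the rack's. The stud is 11 mm in diameter, 18 mm tall, with a tapered tip; the rotor is drawn off along its axis (z).
- stud_b (a point): The same point on the stud at y = +60 mm.
- centrifuge: Mini centrifuge, fixed: white housing 165 x 165 mm, top 75 mm above the bench, with a control nose in front reaching 107 mm from the centre. Origin: on the bench under the spindle. z up, -x = front, +x = hinge side. In the top a round bowl, 111 mm across and 40 mm deep, with the upright spindle in its middle.
- spindle_seat (a point): On the spindle's axis at the seat, 40 mm above the bench, where the hub rests when fully home; axes as the centrifuge. A single drive key 5 mm wide, 8 mm high stands on the seat, reaching 12 mm from the axis. It points within 0.8 rad either way of the front (-x); its angle is not reported: feel or look for it. Off by over 9 degrees the rotor stays 8 mm too high. The spindle turns stiffly (0.2 N m).
- spindle_tip (a point): Top of the spindle, 20 mm above the seat. The spindle is 12 mm in diameter and tapers to 5 mm over its last 7 mm.
- lid_hinge (a point): Middle of the lid's hinge axis, which is level along the centrifuge's y, 78 mm above the bench and 79.5 mm behind the spindle. Axes as for the centrifuge.
- lid_tab (a point): Middle of the thumb tab at the lid's free edge: clear, 34 mm wide, 6 mm thick, its end 10 mm beyond this point, which is 155 mm from the hinge axis and 4.5 mm to the lid's outer side of it. z of its frame = outward normal of the lid (up when shut), -x = towards the tab's end.
- lid (a joint): Angle of the clear domed lid in rad: 0 = shut, 1.57 = upright, its free edge straight above the hinge; starts between 1.5 and 1.78 and stays where it is left (stiff hinge, about 0.14 N m), so it must be led all the way down. The dome is 138 mm across and bulges 47 mm on its outer side; shut, it clears the rotor.
- bottle: Bystander: wash bottle with white cap, 56 mm in diameter, 165 mm tall, standing loose. Origin: centre of its underside.
- dishes: Bystander: two stacked Petri dishes, 92 mm in diameter, 30 mm high together, loose. Origin: centre of the underside.
- marker: Bystander: marker pen lying on the bench, 142 mm long (along its x), 13 mm thick, loose. Origin: on the bench under its middle.
- tube_rack: Bystander: white rack with microtubes, 100 x 150 mm, 50 mm high, loose. Origin: centre of its underside.
- tip_box: Bystander: box of pipette tips, 84 x 124 mm, 67 mm high, loose. Origin: centre of its underside.
- loop_jar: Bystander: glass jar 70 mm across and 85 mm tall with blue loops standing in it up to 155 mm, loose. Origin: centre of its underside.
There are look-alikes about, which are no part of the job. What is shaped like the tube_rotor but purple is not meant.

How it is judged:
By the outcome, as a careful person would: the job done as asked, in the order asked, and still so for the second after the job is handed in, with the robot touching nothing.
It also fails if it takes over 72 s, if anything falls off the work surface, if the arm or the gripper's body presses on something with over 40 N, if the wrist force passes 120 N, or if a joint passes its speed limit or range.

## Working session

There is one attempt and no reset: what is moved stays moved. The work goes in short steps, Python scripts to look and compute and a tool call to move; the robot and the scene stay as the last step left them, time stands still between calls to the robot, and variables do not carry over. Pictures are saved under pics/ and viewed, at most 10 in all, crops included, and the job is handed in when it is done.

Besides the shell and the picture viewer there is one more tool, called after "Request:" in YAML: its name, and indented under it one key for each argument. apply_moves: Moves the arm, as the interface text tells. Its arguments: {"type":"object","properties":{"increments":{"type":"array","items":{"type":"object","properties":{"delta_pos":{"type":"array","items":{"type":"number"}},"roll":{"type":"number"},"claw":{"type":"number"}}}},"force":{"type":"number"}},"required":["increments"]}

```bash
ls; mkdir -p pics; cat > look.py <<'E'
import sys,cv2
from plant import manip
def snap(n,f):
    s=manip.state(); im=manip.snapshot(n)[:,:,::-1].copy(); cv2.imwrite(f,im); return s,im
E
python3 - <<'E'
from look import *
import numpy as np
for n in ("scene","side"):
    snap(n,f"pics/{n}0.png"); c=manip.get_calibration(n); print(n,{k:np.round(v,4).tolist() for k,v in c.items()})
print({k:np.round(v,3).tolist() for k,v in manip.get_calibration("wrist").items()})
print(manip.state())
E
```

```text
pics
scene {'intrinsics': [[455.1254, 0.0, 319.7838], [0.0, 455.1254, 197.3202], [0.0, 0.0, 1.0]], 'k1': -0.069, 'R': [[-0.6277, 0.7784, 0.0014], [0.5711, 0.4618, -0.6787], [-0.5289, -0.4253, -0.7344]], 't': [377.218, -267.0608, 1911.1]}
side {'intrinsics': [[369.0423, 0.0, 316.9352], [0.0, 369.0423, 197.3567], [0.0, 0.0, 1.0]], 'k1': 0.0069, 'R': [[-0.9662, -0.2572, 0.0155], [-0.1977, 0.7013, -0.6849], [0.1653, -0.6648, -0.7285]], 't': [546.2382, 180.0359, 1058.26]}
{'intrinsics': [[318.945, 0.0, 323.693], [0.0, 318.945, 200.036], [0.0, 0.0, 1.0]], 'k1': -0.065, 'hand_eye': [[0.0, -0.968, -0.253, 70.679], [1.0, 0.0, -0.0, 0.14], [0.0, -0.253, 0.968, -170.808], [0.0, 0.0, 0.0, 1.0]]}
{'time': 0.1, 'joint_positions': array([ 1.18576466e+00,  3.79359856e-01,  1.73470020e+00, -3.43732470e-06,
        1.02849806e+00, -3.33374920e-02]), 'joint_vel': array([ 0.00071485, -0.00056436, -0.00189037, -0.00212745,  0.00111028,
       -0.00175219]), 'effort': array([ 1.33239519e-03, -7.65049124e+01, -4.35290515e+01,  6.53696177e-02,
        3.98539240e-02,  1.93096355e-05]), 'tcp_pos': array([241.04406807, 656.82419143, 213.36222044]), 'ee_rot': array([-9.88059258e-05,  1.74941332e-01,  9.84578741e-01, -4.72515470e-04]), 'ft_force': array([ 0.2677688 , -1.09210644, -0.23413251]), 'wrist_torque': array([ 0.02456823, -0.03811202,  0.0516893 ]), 'finger_force': 0.0, 'width': 90.98917602891227}
```

View pics/scene0.png

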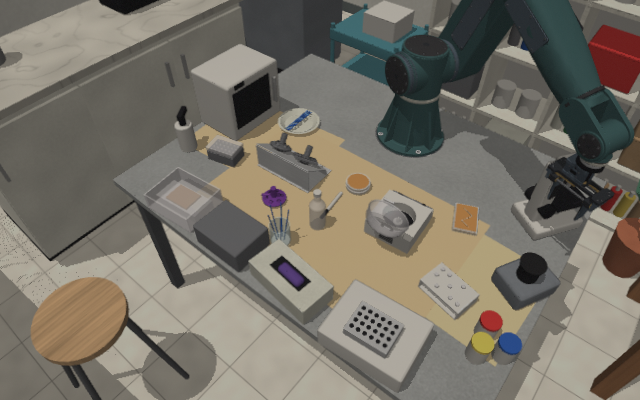

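View pics/side0.png

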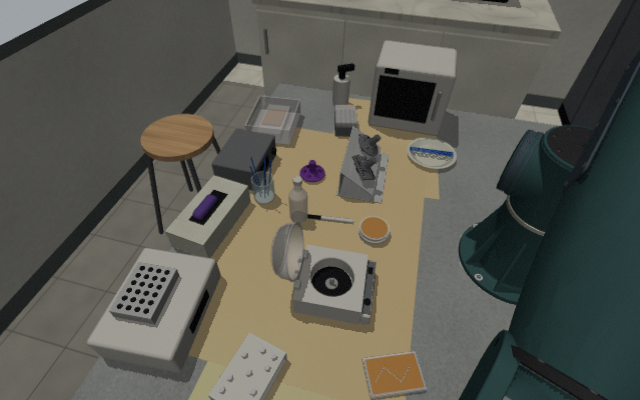

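```bash
cat >> look.py <<'E'
import numpy as np
def crop(im,x,y,w=80,h=60,k=5): return cv2.resize(im[y:y+h,x:x+w],None,fx=k,fy=k,interpolation=cv2.INTER_CUBIC)
from scipy.spatial.transform import Rotation as Ro
def cam(n,s=None):
    c=manip.get_calibration(n); K=c["intrinsics"];k1=c["k1"]
    if n!="wrist": R=np.array(c["R"]); return np.array(K),k1,R,np.array(c["t"])
    q=s["ee_rot"]; T=np.eye(4);T[:3,:3]=Ro.from_quat([q[1],q[2],q[3],q[0]]).as_matrix();T[:3,3]=s["tcp_pos"]
    M=np.linalg.inv(T@np.array(c["hand_eye"])); return np.array(K),k1,M[:3,:3],M[:3,3]
def ray(C,uv):
    K,k1,R,t=C; p=cv2.undistortPoints(np.array([[uv]],float),K,np.array([k1,0,0,0.]))[0,0]
    d=R.T@np.array([p[0],p[1],1]); return -R.T@t,d/np.linalg.norm(d)
def onz(C,uv,z):
    o,d=ray(C,uv); return o+d*(z-o[2])/d[2]
def tri(rs):
    A=sum(np.eye(3)-np.outer(d,d) for o,d in rs); b=sum((np.eye(3)-np.outer(d,d))@o for o,d in rs)
    X=np.linalg.solve(A,b); return X,[np.linalg.norm((np.eye(3)-np.outer(d,d))@(X-o)) for o,d in rs]
def proj(C,X):
    K,k1,R,t=C; return cv2.projectPoints(np.array([X],float),cv2.Rodrigues(R)[0],t,K,np.array([k1,0,0,0.]))[0][0,0]
E
python3 - <<'E'
from look import *
a=cv2.imread("pics/scene0.png");b=cv2.imread("pics/side0.png")
v=np.vstack([np.hstack([crop(a,250,128),crop(b,325,130,80,60)]),np.hstack([crop(a,360,185),crop(b,295,245,80,60)])])
cv2.imwrite("pics/c1.png",v)
E
```

```text
(no output)
```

View pics/c1.png

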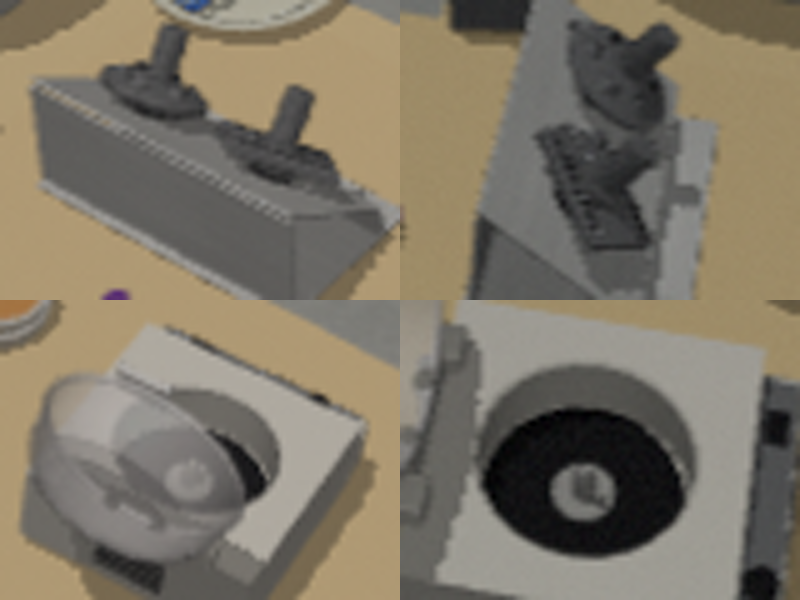

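```bash
python3 - <<'E'
from look import *
A=cam("scene");B=cam("side")
f=lambda *u:np.array(u)
hl=onz(A,(250+33/5,128+80/5),105);hr=onz(A,(250+290/5,128+215/5),105)
print("rack high",hl,hr,np.linalg.norm(hl-hr)); print(onz(B,(325+82/5,130+213/5),105))
print("knobtop T",tri([ray(A,(250+172/5,128+30/5)),ray(B,(325+267/5,130+38/5))]))
print("knobtop S",tri([ray(A,(250+298/5,128+92/5)),ray(B,(325+268/5,130+138/5))]))
# bowl rim in side: ellipse centre
print("bowl",[onz(B,(295+x/5,245+y/5),75) for x,y in((83,172),(295,172),(190,63))])
print("seat",onz(B,(295+183/5,245+193/5),42))
print("corners",[onz(B,(295+x/5,245+y/5),75) for x,y in((365,47),(337,300))])
E
```

```text
rack high [ 532.8044685  -359.92316943  105.        ] [ 523.51415909 -116.04358216  105.        ] 244.05647489603683
[ 519.63526126 -117.29665642  105.        ]
knobtop T (array([ 434.0363785 , -307.59481804,  117.39075839]), [np.float64(0.3233624935338451), np.float64(0.3233624935335971)])
knobtop S (array([ 420.22299642, -197.23031028,  114.90612031]), [np.float64(7.3348716961020575), np.float64(7.334871696101922)])
bowl [array([513.00894429, 252.77533209,  75.        ]), array([410.92616743, 224.57773488,  75.        ]), array([476.3129969 , 175.51022577,  75.        ])]
seat [465.18467372 231.96697735  42.        ]
corners [array([389.51864486, 140.98557973,  75.        ]), array([378.58605693, 287.05393879,  75.        ])]
```

Request:
apply_moves:
  increments:
    - {"delta_pos": [-3.1,-3.4,-0.9],"roll": -0.05}
    - {"delta_pos": [-6.3,-6.8,-1.7],"roll": -0.1}
    - {"delta_pos": [-9.4,-10.1,-2.6],"roll": -0.15}
    - {"delta_pos": [-12.6,-13.5,-3.4],"roll": -0.2}
    - {"delta_pos": [-15.7,-16.9,-4.3],"roll": -0.2}

```text
invalid input
```

Request:
apply_moves:
  increments:
    - {"delta_pos": [-3.1,-3.4,-0.9],"roll": -0.05,"claw": -1}
    - {"delta_pos": [-6.3,-6.8,-1.7],"roll": -0.1,"claw": -1}
    - {"delta_pos": [-9.4,-10.1,-2.6],"roll": -0.15,"claw": -1}
    - {"delta_pos": [-12.6,-13.5,-3.4],"roll": -0.2,"claw": -1}
    - {"delta_pos": [-15.7,-16.9,-4.3],"roll": -0.2,"claw": -1}

```text
time: 0.6
tcp_pos: [330.5, 442.5, 256.9]
ee_rot: [-0.0, 0.075, 0.997, -0.0]
ft_force: [1.0, -0.3, 0.3]
width: 91.5
finger_force: 0.0
```

Request:
apply_moves:
  increments:
    - {"delta_pos": [-2.4,-3.9,-0.9],"roll": -0.05,"claw": -1}
    - {"delta_pos": [-4.8,-7.8,-1.8],"roll": -0.1,"claw": -1}
    - {"delta_pos": [-7.2,-11.7,-2.6],"roll": -0.15,"claw": -1}
    - {"delta_pos": [-9.6,-15.6,-3.5],"roll": -0.2,"claw": -1}
    - {"delta_pos": [-12,-19.5,-4.3],"roll": -0.2,"claw": -1}

```text
time: 1.1
tcp_pos: [419.7, 231.7, 300.3]
ee_rot: [0.0, -0.025, 1.0, 0.0]
ft_force: [0.3, 0.4, 0.0]
width: 91.1
finger_force: 0.0
```

```bash
python3 - <<'E'
from look import *
import json
s,im=snap("wrist","pics/w0.png"); print(s["tcp_pos"],s["ee_rot"],s["ft_force"],s["time"])
C=cam("wrist",s); print([c.tolist() if hasattr(c,'tolist') else c for c in C[2:]], proj(C,[462,238,75]),proj(C,[462,238,42]))
np.savez("w0.npz",tcp=s["tcp_pos"],q=s["ee_rot"])
E
```

```text
[419.69871464 231.70859915 300.30151155] [ 7.18243856e-05 -2.51603541e-02  9.99683425e-01  2.24819873e-05] [0.34856753 0.40821615 0.01768131] 1.1
[[[-0.05033415001191264, 0.998732417699853, -0.00017657289292364535], [0.9663517458321556, 0.04874688019268556, 0.25256295254575], [0.2522514155950864, 0.012541910017545978, -0.9675804482436531]], [-210.21682892604198, -467.4725710085373, 364.89894068210765]] [326.95638971 207.4122455 ] [326.72590418 200.89178406]
```

View pics/w0.png

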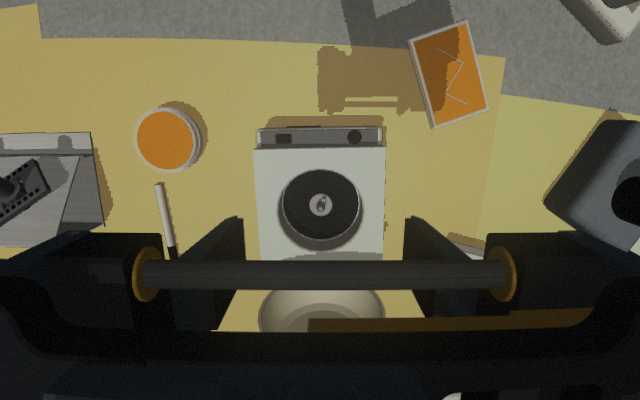

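```bash
python3 - <<'E'
from look import *
im=cv2.imread("pics/w0.png"); z=np.load("w0.npz"); s=dict(tcp_pos=z["tcp"],ee_rot=z["q"]); C=cam("wrist",s)
g=cv2.cvtColor(im,cv2.COLOR_BGR2GRAY)
m=(g<60).astype(np.uint8); m[:165]=0;m[245:]=0;m[:,:275]=0;m[:,365:]=0
c=max(cv2.findContours(m,0,1)[0],key=cv2.contourArea); print("floor",cv2.fitEllipse(c), onz(C,cv2.fitEllipse(c)[0],36))
h=np.zeros_like(m);cv2.drawContours(h,[c],-1,1,-1); d=((h>0)&(g>75)).astype(np.uint8); d=cv2.morphologyEx(d,cv2.MORPH_CLOSE,np.ones((7,7)))
c2=max(cv2.findContours(d,0,1)[0],key=cv2.contourArea); e=cv2.fitEllipse(c2); print("hub disc",e,onz(C,e[0],40))
for u in((254,149),(385,146),(260,258)): print(onz(C,u,75))
print("dish",onz(C,(168,139),30)); print("marker",onz(C,(159,185),10),onz(C,(172,250),10)); print("rack corner", onz(C,(91,134),0),onz(C,(105,226),0))
cv2.imwrite("pics/c2.png",cv2.resize(im[180:230,295:345],None,fx=12,fy=12,interpolation=cv2.INTER_CUBIC))
E
```

```text
floor ((320.3784484863281, 203.9432373046875), (68.05611419677734, 73.99526977539062), 91.89148712158203) [468.48840251 229.4063481   36.        ]
hub disc ((320.25897216796875, 204.42660522460938), (21.49172592163086, 22.12271499633789), 99.11695098876953) [468.10126097 229.26112352  40.        ]
[391.5183295  143.85034138  75.        ]
[379.72889518 305.39624024  75.        ]
[537.75442474 151.22904641  75.        ]
dish [387.66350278  13.96029963  30.        ]
marker [458.46934395 -14.27517323  10.        ] [563.23796028  -2.01155175  10.        ]
rack corner [ 386.89622642 -121.06266859    0.        ] [ 532.99952002 -116.23855816    0.        ]
```

View pics/c2.png

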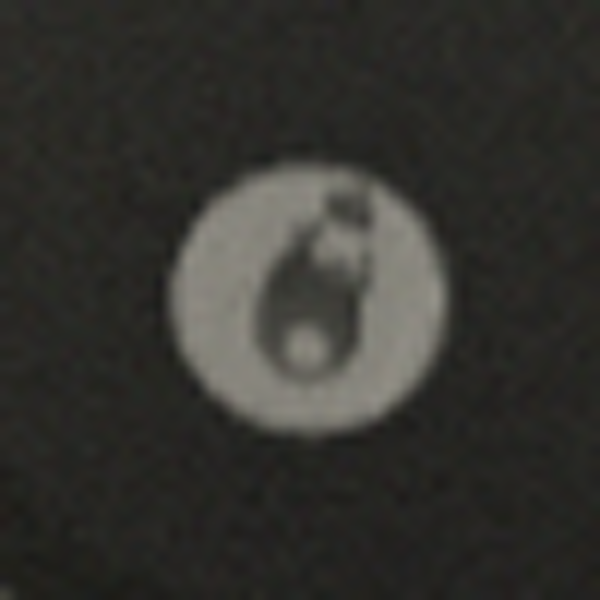

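```bash
python3 - <<'E'
from look import *
z=np.load("w0.npz"); C=cam("wrist",dict(tcp_pos=z["tcp"],ee_rot=z["q"]))
t=onz(C,(320.2+.4,180+28.7),60); s=onz(C,(320.26,204.43),40); k=onz(C,(295+347/12,180+205/12),44); k2=onz(C,(295+345/12,180+245/12),48)
print(t,s,k,k2)
for c in (t,s):
  for q in (k,k2): d=(q-c)[:2]; print(np.hypot(*d),np.degrees(np.arctan2(d[1],d[0])))
f=np.array([379.7-391.5,305.4-143.85]); print("cent y dir",np.degrees(np.arctan2(f[1],f[0])))
E
```

```text
[468.49870454 229.95013725  60.        ] [468.10611956 229.26279772  40.        ] [456.23873887 233.7937782   44.        ] [459.95420891 233.75081694  48.        ]
12.848359199606772 162.59318892937793
9.351661443419218 156.02000890669
12.702933069201748 159.10308247840052
9.305695231479227 151.1650998005967
cent y dir 94.17760244768856
```

Request:
apply_moves:
  increments:
    - {"delta_pos": [-1,-4.5,0],"roll": 0,"claw": -1}
    - {"delta_pos": [-2,-9,0],"roll": 0,"claw": -1}
    - {"delta_pos": [-2,-13.5,0],"roll": 0,"claw": -1}
    - {"delta_pos": [-2,-18,0],"roll": 0,"claw": -1}
    - {"delta_pos": [-2,-22.5,0],"roll": 0,"claw": -1}

```text
time: 1.65
tcp_pos: [449.9, 8.0, 299.9]
ee_rot: [0.0, -0.024, 1.0, -0.0]
ft_force: [1.0, 0.7, -0.1]
width: 91.3
finger_force: 0.0
```

Request:
apply_moves:
  increments:
    - {"delta_pos": [0,-4.5,0],"roll": 0,"claw": -1}
    - {"delta_pos": [0,-9,0],"roll": 0,"claw": -1}
    - {"delta_pos": [0,-13.5,0],"roll": 0,"claw": -1}
    - {"delta_pos": [0,-18,0],"roll": 0,"claw": -1}
    - {"delta_pos": [0,-22.5,0],"roll": 0,"claw": -1}

```text
time: 2.15
tcp_pos: [460.8, -216.9, 299.9]
ee_rot: [0.0, -0.024, 1.0, 0.0]
ft_force: [0.7, 0.8, 0.4]
width: 91.0
finger_force: 0.0
```

Request:
apply_moves:
  increments:
    - {"delta_pos": [0,-4.5,2],"roll": 0,"claw": -1}
    - {"delta_pos": [0.3,-8.5,5],"roll": 0,"claw": -1}
    - {"delta_pos": [0.7,-8.5,8],"roll": 0,"claw": -1}
    - {"delta_pos": [0.7,-8.5,8],"roll": 0,"claw": -1}

```text
time: 2.55
tcp_pos: [455.8, -299.7, 216.0]
ee_rot: [-0.003, -0.023, 1.0, 0.002]
ft_force: [-0.8, 0.5, -0.2]
width: 91.0
finger_force: 0.0
```

```bash
python3 - <<'E'
from look import *
s,im=snap("wrist","pics/w1.png"); print(s["tcp_pos"],s["ee_rot"],s["ft_force"],s["time"])
np.savez("w1.npz",tcp=s["tcp_pos"],q=s["ee_rot"]); C=cam("wrist",s); u=proj(C,[450,-302,109]); print(u)
x,y=int(u[0])-90,max(0,int(u[1])-90); print(x,y)
cv2.imwrite("pics/c3.png",cv2.resize(im[y:y+150,x:x+200],None,fx=4,fy=4,interpolation=cv2.INTER_CUBIC))
E
```

```text
[ 455.82026749 -299.6542483   216.04406683] [-0.00271162 -0.02313828  0.99972645  0.00206945] [-0.7882603   0.47382472 -0.1587471 ] 2.55
[320.91362985 192.25584569]
230 102
```

View pics/c3.png

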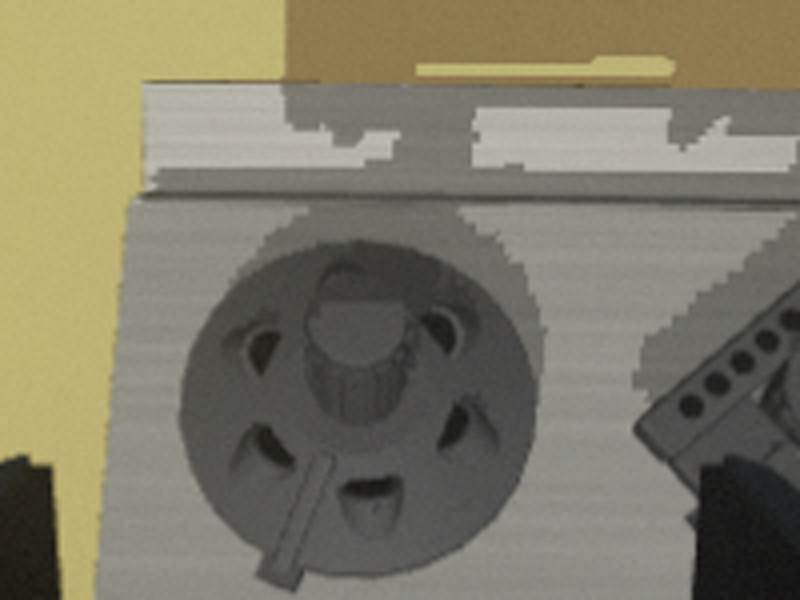

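```bash
python3 - <<'E'
from look import *
z=np.load("w1.npz"); C=cam("wrist",dict(tcp_pos=z["tcp"],ee_rot=z["q"]))
P=lambda x,y:(230+x/4,102+y/4)
t=onz(C,P(357,330),125.7); d=onz(C,P(359,410),86.4); print(t,d,t-d,"expect 48*n=(-27.5,~-1,39.3)")
# rack lower bend edge in image: direction of y
a=onz(C,P(150,197),31.6);b=onz(C,P(790,203),31.6);print(a,b,np.degrees(np.arctan2(*(b-a)[[1,0]])))
# scene/side rays of the knob top for check
A=cam("scene");B=cam("side"); print(proj(A,t),proj(B,t))
print(tri([ray(C,P(357,330)),ray(A,(284.7,134)),ray(B,(378.2,138))]))
E
```

```text
[ 439.58879754 -303.77867121  125.7       ] [ 467.49098446 -302.46464728   86.4       ] [-27.90218692  -1.31402392  39.3       ] expect 48*n=(-27.5,~-1,39.3)
[ 423.74857175 -362.88595921   31.6       ] [ 416.95173756 -184.40014857   31.6       ] 92.18079988707157
[284.02426884 133.33843524] [376.88424056 136.09448812]
(array([ 437.13879132, -303.18826504,  120.72598104]), [np.float64(3.4470087458555496), np.float64(0.4430930557479406), np.float64(3.204548689016826)])
```

Request:
apply_moves:
  increments:
    - {"delta_pos": [0.6,-0.2,3],"roll": 0,"claw": -0.3}
    - {"delta_pos": [1.1,-0.3,6],"roll": 0,"claw": -0.3}
    - {"delta_pos": [1.1,-0.3,8],"roll": 0,"claw": -0.3}
    - {"delta_pos": [1.1,-0.3,8],"roll": 0,"claw": -0.3}
    - {"delta_pos": [1.1,-0.3,8],"roll": 0,"claw": -0.3}

```text
time: 3.1
tcp_pos: [448.5, -303.8, 141.7]
ee_rot: [0.001, -0.025, 1.0, -0.0]
ft_force: [0.3, 0.7, 0.5]
width: 59.3
finger_force: 0.0
```

Request:
apply_moves:
  increments:
    - {"delta_pos": [0.35,0.05,2],"roll": 0,"claw": -0.3}
    - {"delta_pos": [0.35,0.05,4],"roll": 0,"claw": -0.3}
    - {"delta_pos": [0.35,0.05,4],"roll": 0,"claw": -0.3}

```text
time: 3.4
tcp_pos: [444.0, -303.1, 100.1]
ee_rot: [-0.0, -0.024, 1.0, 0.0]
ft_force: [-1.0, -0.3, -0.0]
width: 59.2
finger_force: 0.0
```

Request:
apply_moves:
  force: 15
  increments:
    - {"delta_pos": [0,0,0],"roll": 0,"claw": 1}
    - {"delta_pos": [0,0,0],"roll": 0,"claw": 1}
    - {"delta_pos": [0,0,0],"roll": 0,"claw": 1}
    - {"delta_pos": [0,0,0],"roll": 0,"claw": 1}
    - {"delta_pos": [0,0,0],"roll": 0,"claw": 1}

```text
time: 3.9
tcp_pos: [444.1, -303.6, 100.3]
ee_rot: [0.0, -0.024, 1.0, -0.0]
ft_force: [-0.7, -2.0, 0.3]
width: 21.9
finger_force: 0.7
```

Request:
apply_moves:
  increments:
    - {"delta_pos": [0,0,0],"roll": 0,"claw": 1}
    - {"delta_pos": [0,0,0],"roll": 0,"claw": 1}
    - {"delta_pos": [0.29,0,-0.41],"roll": 0,"claw": 1}
    - {"delta_pos": [0.57,0,-0.82],"roll": 0,"claw": 1}
    - {"delta_pos": [0.86,0,-1.23],"roll": 0,"claw": 1}

```text
time: 4.4
tcp_pos: [434.8, -303.8, 112.5]
ee_rot: [-0.0, -0.024, 1.0, 0.0]
ft_force: [-0.6, 0.1, -0.7]
width: 21.5
finger_force: 15.0
```

Request:
apply_moves:
  increments:
    - {"delta_pos": [0.29,0,-0.41],"roll": 0,"claw": 1}
    - {"delta_pos": [0.57,0,-0.82],"roll": 0,"claw": 1}
    - {"delta_pos": [0.86,0,-1.23],"roll": 0,"claw": 1}
    - {"delta_pos": [1.15,0,-1.64],"roll": 0,"claw": 1}
    - {"delta_pos": [1.15,0,-1.64],"roll": 0,"claw": 1}

```text
time: 4.9
tcp_pos: [423.7, -304.6, 129.2]
ee_rot: [0.0, -0.024, 1.0, -0.0]
ft_force: [0.8, -0.1, -1.0]
width: 21.7
finger_force: 15.0
```

Request:
apply_moves:
  increments:
    - {"delta_pos": [0,0,-4],"roll": 0,"claw": 1}
    - {"delta_pos": [0,1,-8],"roll": 0,"claw": 1}
    - {"delta_pos": [-1,4,-9],"roll": 0,"claw": 1}
    - {"delta_pos": [-2,8,-9],"roll": 0,"claw": 1}
    - {"delta_pos": [-3,12,-9],"roll": 0,"claw": 1}

```text
time: 5.4
tcp_pos: [448.2, -182.1, 219.2]
ee_rot: [0.001, -0.024, 1.0, -0.0]
ft_force: [1.3, 0.1, -1.7]
width: 21.6
finger_force: 15.0
```

```bash
python3 - <<'E'
from look import *
A=cam("scene");B=cam("side")
print("bottle base",onz(B,(298,222),0),onz(A,(317,228),0),"cap",onz(B,(298,181),165)); print("dish",onz(B,(375,230),30),"purple",onz(B,(313,175),20))
print("lidtab scene"); print("marker ends",onz(B,(307,216),6),onz(B,(353,220),6))
E
```

```text
bottle base [618.94818498  26.5496595    0.        ] [638.17379887  17.74633923   0.        ] cap [619.07578018  13.73507455 165.        ]
dish [383.91026693  17.97062483  30.        ] purple [ 624.78446668 -169.92738068   20.        ]
lidtab scene
marker ends [5.97390664e+02 5.16101075e-01 6.00000000e+00] [455.67019139 -22.34460842   6.        ]
```

Request:
apply_moves:
  increments:
    - {"delta_pos": [-1,5,0],"roll": 0,"claw": 1}
    - {"delta_pos": [-2,10,0],"roll": 0,"claw": 1}
    - {"delta_pos": [-3,15,0],"roll": 0,"claw": 1}
    - {"delta_pos": [-3.7,20,0],"roll": 0,"claw": 1}
    - {"delta_pos": [-3.7,25,0],"roll": 0,"claw": 1}

```text
time: 5.9
tcp_pos: [473.3, 67.1, 218.9]
ee_rot: [0.0, -0.024, 1.0, 0.0]
ft_force: [0.0, 0.6, -0.8]
width: 22.0
finger_force: 15.0
```

Request:
apply_moves:
  increments:
    - {"delta_pos": [0,0,4],"roll": 0,"claw": 1}
    - {"delta_pos": [0,0,8],"roll": 0,"claw": 1}
    - {"delta_pos": [0,0,12],"roll": 0,"claw": 1}
    - {"delta_pos": [0,0,15],"roll": 0,"claw": 1}
    - {"delta_pos": [0,0,16],"roll": 0,"claw": 1}

```text
time: 6.4
tcp_pos: [471.3, 64.9, 56.0]
ee_rot: [-0.002, -0.024, 1.0, -0.0]
ft_force: [-0.5, -0.4, -0.3]
width: 21.6
finger_force: 15.0
```

Now loosen the grip to 3 N and lower gently, letting the rim press the rotor upright.

Request:
apply_moves:
  force: 4
  increments:
    - {"delta_pos": [0,0,0.2],"roll": 0,"claw": 1}
    - {"delta_pos": [0,0,0.4],"roll": 0,"claw": 1}
    - {"delta_pos": [0,0,0.6],"roll": 0,"claw": 1}
    - {"delta_pos": [0,0,0.8],"roll": 0,"claw": 1}
    - {"delta_pos": [0,0,1.0],"roll": 0,"claw": 1}

```text
time: 6.9
tcp_pos: [473.6, 65.0, 49.2]
ee_rot: [0.001, -0.024, 1.0, 0.0]
ft_force: [0.3, 0.4, -1.7]
width: 21.9
finger_force: 4.0
```

Request:
apply_moves:
  increments:
    - {"delta_pos": [0,0,0.2],"roll": 0,"claw": 1}
    - {"delta_pos": [0,0,0.4],"roll": 0,"claw": 1}
    - {"delta_pos": [0,0,0.5],"roll": 0,"claw": 1}

```text
time: 7.2
tcp_pos: [473.6, 65.0, 43.8]
ee_rot: [0.0, -0.024, 1.0, 0.0]
ft_force: [0.5, -0.2, 5.0]
width: 22.2
finger_force: 4.0
```

Request:
apply_moves:
  increments:
    - {"delta_pos": [0,0,0.2],"roll": 0,"claw": 1}
    - {"delta_pos": [0,0,0.4],"roll": 0,"claw": 1}
    - {"delta_pos": [0,0,0.6],"roll": 0,"claw": 1}
    - {"delta_pos": [0,0,0.6],"roll": 0,"claw": 1}

```text
time: 7.6
tcp_pos: [473.6, 65.0, 37.7]
ee_rot: [0.0, -0.024, 1.0, 0.0]
ft_force: [1.3, -0.0, 2.8]
width: 22.1
finger_force: 4.0
```

```bash
python3 - <<'E'
from look import *
s,im=snap("wrist","pics/w2.png"); print(s["tcp_pos"],s["ft_force"]); b=snap("side","pics/s2.png")[1]
u=proj(cam("side"),[480,67,40]); print(u)
x,y=int(u[0])-40,int(u[1])-30
v=np.hstack([cv2.resize(im[100:400,150:500],(467,400)),crop(b,x,y,62,80,5)[:400]]); cv2.imwrite("pics/c4.png",v)
E
```

```text
[473.55334268  64.96846547  37.68803043] [ 1.34020049 -0.00627325  2.80049868]
[339.77277448 233.69537662]
```

View pics/c4.png

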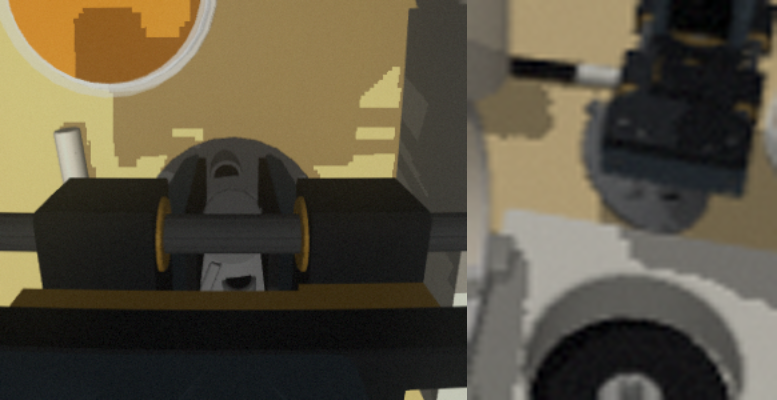

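Request:
apply_moves:
  increments:
    - {"delta_pos": [0,0,0],"roll": 0,"claw": -0.1}
    - {"delta_pos": [0,0,0],"roll": 0,"claw": -0.1}
    - {"delta_pos": [0,0,0],"roll": 0,"claw": -0.1}
    - {"delta_pos": [0,0,-4],"roll": 0,"claw": -0.1}
    - {"delta_pos": [0,0,-8],"roll": 0,"claw": -0.1}

```text
time: 8.2
tcp_pos: [471.8, 64.8, 117.6]
ee_rot: [-0.002, -0.024, 1.0, -0.0]
ft_force: [0.7, -0.1, 0.4]
width: 50.3
finger_force: 0.0
```

Request:
apply_moves:
  increments:
    - {"delta_pos": [0,0,-5],"roll": 0,"claw": -1}
    - {"delta_pos": [0,0,-8],"roll": 0,"claw": -1}
    - {"delta_pos": [0,0,-8],"roll": 0,"claw": -1}

```text
time: 8.5
tcp_pos: [475.1, 65.2, 201.7]
ee_rot: [0.003, -0.024, 1.0, 0.0]
ft_force: [-0.4, 0.3, -0.4]
width: 71.0
finger_force: 0.0
```

```bash
python3 - <<'E'
from look import *
s,im=snap("wrist","pics/w3.png"); print(s["tcp_pos"],s["ee_rot"],s["ft_force"],s["time"])
np.savez("w3.npz",tcp=s["tcp_pos"],q=s["ee_rot"]); C=cam("wrist",s); u=proj(C,[485,65,30]); print(u)
x,y=int(u[0])-100,max(0,int(u[1])-75); print(x,y)
cv2.imwrite("pics/c5.png",cv2.resize(im[y:y+150,x:x+200],None,fx=4,fy=4,interpolation=cv2.INTER_CUBIC))
E
```

```text
[475.10370498  65.17965761 201.68395815] [ 3.24557330e-03 -2.41380419e-02  9.99703343e-01  2.19053239e-04] [-0.38874117  0.28306074 -0.41822234] 8.5
[323.10519828 191.29643428]
223 116
```

View pics/c5.png

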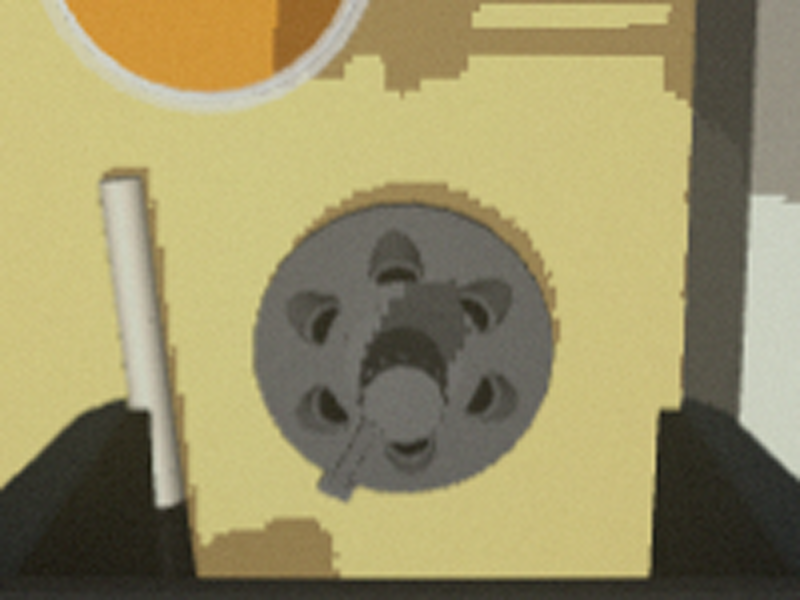

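```bash
python3 - <<'E'
from look import *
z=np.load("w3.npz"); C=cam("wrist",dict(tcp_pos=z["tcp"],ee_rot=z["q"]))
P=lambda x,y:onz(C,(223+x[0]/4,116+x[1]/4),y)
d=P((404.5,347.5),15.5); t=P((403,402),64); l=P((336,490),15); i=P((370,425),18);print(d,t,l,i)
for v in (l-d,l-t,l-i): print(np.hypot(*v[:2]),np.degrees(np.arctan2(v[1],v[0])))
E
```

```text
[502.18876264  66.98224209  15.5       ] [503.0933254   66.57909828  64.        ] [547.59265841  48.63867597  15.        ] [525.50895792  57.9994882   18.        ]
48.969379910281084 -21.999133731059846
47.979676847931586 -21.95739968866333
23.985717269010312 -22.97105765933799
```

Request:
apply_moves:
  increments:
    - {"delta_pos": [-2.9,0.04,4],"roll": 0,"claw": -0.1}
    - {"delta_pos": [-2.9,0.04,8],"roll": 0,"claw": -0.1}
    - {"delta_pos": [-2.9,0.04,12],"roll": 0,"claw": -0.1}
    - {"delta_pos": [-2.9,0.04,12],"roll": 0,"claw": -0.1}
    - {"delta_pos": [-2.9,0.04,12],"roll": 0,"claw": -0.1}

```text
time: 9.05
tcp_pos: [501.0, 66.7, 77.0]
ee_rot: [-0.002, -0.024, 1.0, -0.0]
ft_force: [0.3, -0.3, 0.6]
width: 50.3
finger_force: 0.0
```

Request:
apply_moves:
  increments:
    - {"delta_pos": [0,0,2],"roll": 0,"claw": -0.1}
    - {"delta_pos": [0,0,4],"roll": 0,"claw": -0.1}
    - {"delta_pos": [0,0,4.6],"roll": 0,"claw": -0.1}
    - {"delta_pos": [0,0,4.6],"roll": 0,"claw": -0.1}

```text
time: 9.45
tcp_pos: [502.4, 66.8, 32.5]
ee_rot: [0.0, -0.024, 1.0, 0.0]
ft_force: [0.3, -0.5, 0.8]
width: 50.2
finger_force: 0.0
```

```bash
python3 -c "
from plant import manip;s=manip.state();print(s['tcp_pos'],s['ft_force'],s['joint_positions'],s['ee_rot'])"
```

```text
[502.36388668  66.79144468  32.51271414] [ 0.34403529 -0.51064547  0.75224551] [ 8.61907117e-02  3.87304393e-01  2.17092318e+00 -1.35434438e-05
  5.82924704e-01 -1.53286972e+00] [ 2.19994219e-04 -2.41353602e-02  9.99708676e-01  9.93404712e-06]
```

Request:
apply_moves:
  force: 15
  increments:
    - {"delta_pos": [0,0,0.1],"roll": 0,"claw": 1}
    - {"delta_pos": [0,0,0.1],"roll": 0,"claw": 1}
    - {"delta_pos": [0,0,0.1],"roll": 0,"claw": 1}
    - {"delta_pos": [0,0,0.1],"roll": 0,"claw": 1}
    - {"delta_pos": [0,0,0.1],"roll": 0,"claw": 1}

```text
time: 9.95
tcp_pos: [502.3, 66.8, 31.0]
ee_rot: [0.0, -0.024, 1.0, 0.0]
ft_force: [0.2, -0.4, 6.1]
width: 21.6
finger_force: 15.0
```

Request:
apply_moves:
  increments:
    - {"delta_pos": [0,0,0.1],"roll": 0,"claw": 1}
    - {"delta_pos": [0,0,-0.4],"roll": 0,"claw": 1}
    - {"delta_pos": [0,0,-2],"roll": 0,"claw": 1}
    - {"delta_pos": [0,0,-6],"roll": 0,"claw": 1}
    - {"delta_pos": [0,0,-10],"roll": 0,"claw": 1}

```text
time: 10.45
tcp_pos: [501.1, 66.7, 131.3]
ee_rot: [-0.001, -0.024, 1.0, -0.0]
ft_force: [0.5, 0.7, -0.2]
width: 21.3
finger_force: 15.0
```

Request:
apply_moves:
  increments:
    - {"delta_pos": [2,1,-1],"roll": 0.12,"claw": 1}
    - {"delta_pos": [4,3,-2],"roll": 0.26,"claw": 1}
    - {"delta_pos": [6,5,-2],"roll": 0.4,"claw": 1}
    - {"delta_pos": [6.7,7,-2],"roll": 0.54,"claw": 1}
    - {"delta_pos": [6.7,8.6,-2],"roll": 0.68,"claw": 1}

```text
time: 10.95
tcp_pos: [429.6, 150.1, 150.8]
ee_rot: [-0.0, 0.313, 0.95, -0.0]
ft_force: [-0.1, -0.5, -1.4]
width: 21.6
finger_force: 15.0
```

Request:
apply_moves:
  increments:
    - {"delta_pos": [0,0,0],"roll": 0.14,"claw": 1}
    - {"delta_pos": [0,0,0],"roll": 0.28,"claw": 1}
    - {"delta_pos": [0,0,0],"roll": 0.42,"claw": 1}
    - {"delta_pos": [0,0,0],"roll": 0.56,"claw": 1}
    - {"delta_pos": [0,0,0],"roll": 0.7,"claw": 1}

```text
time: 11.45
tcp_pos: [430.7, 149.4, 150.6]
ee_rot: [-0.0, 0.62, 0.785, -0.0]
ft_force: [-0.9, 0.4, -1.6]
width: 21.4
finger_force: 15.0
```

Request:
apply_moves:
  increments:
    - {"delta_pos": [0,0,0],"roll": 0.14,"claw": 1}
    - {"delta_pos": [0,0,0],"roll": 0.28,"claw": 1}
    - {"delta_pos": [0,0,0],"roll": 0.42,"claw": 1}
    - {"delta_pos": [0,0,0],"roll": 0.56,"claw": 1}
    - {"delta_pos": [0,0,0],"roll": 0.7,"claw": 1}

```text
time: 11.95
tcp_pos: [430.7, 149.4, 150.6]
ee_rot: [-0.0, 0.851, 0.524, -0.0]
ft_force: [-0.0, 0.0, -0.9]
width: 21.3
finger_force: 15.0
```

Request:
apply_moves:
  increments:
    - {"delta_pos": [0,0,0],"roll": 0.14,"claw": 1}
    - {"delta_pos": [0,0,0],"roll": 0.28,"claw": 1}
    - {"delta_pos": [0,0,0],"roll": 0.42,"claw": 1}
    - {"delta_pos": [0,0,0],"roll": 0.56,"claw": 1}
    - {"delta_pos": [0,0,0],"roll": 0.7,"claw": 1}

```text
time: 12.45
tcp_pos: [430.7, 149.4, 150.6]
ee_rot: [-0.0, 0.98, 0.201, -0.0]
ft_force: [0.2, 0.0, -1.5]
width: 21.7
finger_force: 15.0
```

Request:
apply_moves:
  increments:
    - {"delta_pos": [0,0,0],"roll": 0.14,"claw": 1}
    - {"delta_pos": [0,0,0],"roll": 0.28,"claw": 1}
    - {"delta_pos": [0,0,0],"roll": 0.34,"claw": 1}
    - {"delta_pos": [0,0,0],"roll": 0.34,"claw": 1}

```text
time: 12.85
tcp_pos: [430.7, 149.4, 150.6]
ee_rot: [0.0, 0.999, 0.034, -0.0]
ft_force: [-0.5, -0.1, -1.0]
width: 21.4
finger_force: 15.0
```

Request:
apply_moves:
  increments:
    - {"delta_pos": [1,4,0],"roll": 0,"claw": 1}
    - {"delta_pos": [3,8.5,1],"roll": 0,"claw": 1}
    - {"delta_pos": [4.4,8.5,4],"roll": 0,"claw": 1}
    - {"delta_pos": [4.4,8.5,7],"roll": 0,"claw": 1}
    - {"delta_pos": [4.4,8.5,10],"roll": 0,"claw": 1}

```text
time: 13.35
tcp_pos: [481.1, 67.2, 49.7]
ee_rot: [-0.0, 0.999, 0.036, 0.0]
ft_force: [-0.1, 0.0, -0.6]
width: 22.1
finger_force: 15.0
```

Request:
apply_moves:
  increments:
    - {"delta_pos": [0,0,0.8],"roll": 0,"claw": 1}
    - {"delta_pos": [0,0,1.4],"roll": 0,"claw": 1}
    - {"delta_pos": [0,0,1.8],"roll": 0,"claw": 1}
    - {"delta_pos": [0,0,1.8],"roll": 0,"claw": 1}

```text
time: 13.75
tcp_pos: [481.2, 67.8, 33.2]
ee_rot: [-0.0, 0.999, 0.035, 0.0]
ft_force: [-0.3, 0.1, -0.4]
width: 21.8
finger_force: 15.0
```

Request:
apply_moves:
  increments:
    - {"delta_pos": [0,0,0.2],"roll": 0,"claw": 1}
    - {"delta_pos": [0,0,0.25],"roll": 0,"claw": 1}
    - {"delta_pos": [0,0,0.2],"roll": 0,"claw": -0.1}
    - {"delta_pos": [0,0,0.2],"roll": 0,"claw": -0.1}
    - {"delta_pos": [0,0,0.2],"roll": 0,"claw": -0.1}

```text
time: 14.25
tcp_pos: [480.9, 67.7, 30.8]
ee_rot: [-0.0, 0.999, 0.035, 0.0]
ft_force: [0.6, -0.1, 0.5]
width: 42.9
finger_force: 0.0
```

Request:
apply_moves:
  increments:
    - {"delta_pos": [0,0,-3],"roll": 0,"claw": -0.1}
    - {"delta_pos": [0,0,-7],"roll": 0,"claw": -0.1}
    - {"delta_pos": [0,0,-8],"roll": -0.14,"claw": -0.1}
    - {"delta_pos": [0,0,-8],"roll": -0.28,"claw": -0.1}
    - {"delta_pos": [0,0,-8],"roll": -0.42,"claw": -0.1}

```text
time: 14.75
tcp_pos: [481.1, 67.7, 111.4]
ee_rot: [0.0, 0.969, 0.245, 0.001]
ft_force: [-0.3, 0.6, -0.9]
width: 49.9
finger_force: 0.0
```

Request:
apply_moves:
  increments:
    - {"delta_pos": [0,0,0],"roll": -0.14,"claw": -0.1}
    - {"delta_pos": [0,0,0],"roll": -0.28,"claw": -0.1}
    - {"delta_pos": [0,0,0],"roll": -0.42,"claw": -0.1}
    - {"delta_pos": [0,0,0],"roll": -0.56,"claw": -0.1}
    - {"delta_pos": [0,0,0],"roll": -0.7,"claw": -0.1}

```text
time: 15.25
tcp_pos: [480.7, 67.7, 110.7]
ee_rot: [-0.0, 0.827, 0.563, 0.0]
ft_force: [0.6, -0.4, 0.9]
width: 49.9
finger_force: 0.0
```

Request:
apply_moves:
  increments:
    - {"delta_pos": [0,0,0],"roll": -0.14,"claw": -0.1}
    - {"delta_pos": [0,0,0],"roll": -0.28,"claw": -0.1}
    - {"delta_pos": [0,0,0],"roll": -0.42,"claw": -0.1}
    - {"delta_pos": [0,0,0],"roll": -0.56,"claw": -0.1}
    - {"delta_pos": [0,0,0],"roll": -0.7,"claw": -0.1}

```text
time: 15.75
tcp_pos: [480.7, 67.7, 110.7]
ee_rot: [0.0, 0.583, 0.812, 0.0]
ft_force: [1.0, -0.4, 0.1]
width: 49.7
finger_force: 0.0
```

Request:
apply_moves:
  increments:
    - {"delta_pos": [0,0,0],"roll": -0.14,"claw": -0.1}
    - {"delta_pos": [0,0,0],"roll": -0.28,"claw": -0.1}
    - {"delta_pos": [0,0,0],"roll": -0.42,"claw": -0.1}
    - {"delta_pos": [0,0,0],"roll": -0.56,"claw": -0.1}
    - {"delta_pos": [0,0,0],"roll": -0.7,"claw": -0.1}

```text
time: 16.25
tcp_pos: [480.7, 67.7, 110.7]
ee_rot: [-0.0, 0.27, 0.963, 0.0]
ft_force: [-0.5, -0.2, -0.4]
width: 50.1
finger_force: 0.0
```

Request:
apply_moves:
  increments:
    - {"delta_pos": [0,0,0],"roll": -0.14,"claw": -0.1}
    - {"delta_pos": [0,0,0],"roll": -0.28,"claw": -0.1}
    - {"delta_pos": [0,0,0],"roll": -0.42,"claw": -0.1}
    - {"delta_pos": [0,0,0],"roll": -0.56,"claw": -0.1}
    - {"delta_pos": [0,0,0],"roll": -0.6,"claw": -0.1}

```text
time: 16.75
tcp_pos: [480.7, 67.7, 110.7]
ee_rot: [0.0, -0.027, 1.0, 0.0]
ft_force: [0.5, 0.2, -0.2]
width: 50.0
finger_force: 0.0
```

```bash
python3 -c "
from plant import manip;s=manip.state();print(s['tcp_pos'],s['ft_force'],s['joint_positions'],s['ee_rot'])"
```

```text
[480.71175917  67.68319107 110.67312151] [ 0.49411968  0.22139915 -0.2200054 ] [ 9.18609902e-02  2.06890778e-01  2.20496943e+00  6.93271916e-06
  7.29714278e-01 -1.53240605e+00] [ 8.91612507e-06 -2.67295906e-02  9.99642701e-01  2.89729524e-06]
```

Request:
apply_moves:
  increments:
    - {"delta_pos": [0,0,3],"roll": 0,"claw": -0.1}
    - {"delta_pos": [0,0,6],"roll": 0,"claw": -0.1}
    - {"delta_pos": [0,0,7.9],"roll": 0,"claw": -0.1}
    - {"delta_pos": [0,0,7.9],"roll": 0,"claw": -0.1}
    - {"delta_pos": [0,0,7.9],"roll": 0,"claw": 1}

```text
time: 17.25
tcp_pos: [480.8, 67.7, 31.9]
ee_rot: [-0.0, -0.024, 1.0, -0.0]
ft_force: [1.0, -0.0, 0.9]
width: 45.1
finger_force: 0.0
```

Request:
apply_moves:
  force: 15
  increments:
    - {"delta_pos": [0,0,0],"roll": 0,"claw": 1}
    - {"delta_pos": [0,0,0],"roll": 0,"claw": 1}
    - {"delta_pos": [0,0,0],"roll": 0,"claw": 1}
    - {"delta_pos": [0,0,0],"roll": 0,"claw": 1}
    - {"delta_pos": [0,0,0],"roll": 0,"claw": 1}

```text
time: 17.75
tcp_pos: [481.3, 67.8, 32.4]
ee_rot: [0.001, -0.024, 1.0, 0.0]
ft_force: [-1.4, -1.1, 9.7]
width: 21.9
finger_force: 15.0
```

Request:
apply_moves:
  increments:
    - {"delta_pos": [0,0,-0.5],"roll": 0,"claw": 1}
    - {"delta_pos": [0,0,-2],"roll": 0,"claw": 1}
    - {"delta_pos": [0,0,-6],"roll": 0,"claw": 1}
    - {"delta_pos": [0,0,-10],"roll": 0,"claw": 1}
    - {"delta_pos": [0,0,-12],"roll": 0,"claw": 1}

```text
time: 18.25
tcp_pos: [481.7, 67.8, 154.9]
ee_rot: [0.002, -0.024, 1.0, 0.0]
ft_force: [0.2, -0.2, -2.4]
width: 21.5
finger_force: 15.0
```

Request:
apply_moves:
  increments:
    - {"delta_pos": [0.5,4,0],"roll": 0,"claw": 1}
    - {"delta_pos": [0.5,8,0],"roll": 0,"claw": 1}
    - {"delta_pos": [0.5,12,0],"roll": 0,"claw": 1}
    - {"delta_pos": [0.54,16.2,0],"roll": 0,"claw": 1}
    - {"delta_pos": [0.54,16.2,0],"roll": 0,"claw": 1}

```text
time: 18.75
tcp_pos: [467.4, 232.8, 152.2]
ee_rot: [0.0, -0.026, 1.0, 0.0]
ft_force: [-0.3, -0.4, -1.3]
width: 21.8
finger_force: 15.0
```

Request:
apply_moves:
  increments:
    - {"delta_pos": [0,0,2],"roll": 0,"claw": 1}
    - {"delta_pos": [0,0,3.5],"roll": 0,"claw": 1}
    - {"delta_pos": [0,0,4.5],"roll": 0,"claw": 1}
    - {"delta_pos": [0,0,5],"roll": 0,"claw": 1}
    - {"delta_pos": [0,0,5],"roll": 0,"claw": 1}

```text
time: 19.25
tcp_pos: [467.3, 228.8, 101.1]
ee_rot: [-0.001, -0.024, 1.0, -0.0]
ft_force: [-0.7, -0.2, -1.4]
width: 21.7
finger_force: 15.0
```

```bash
python3 - <<'E'
from look import *
s,im=snap("wrist","pics/w4.png"); print(s["tcp_pos"],s["ee_rot"],s["ft_force"],s["time"])
np.savez("w4.npz",tcp=s["tcp_pos"],q=s["ee_rot"]); C=cam("wrist",s); u=proj(C,[468,229,85]); print(u)
x,y=int(u[0])-100,max(0,int(u[1])-110); print(x,y)
b=snap("side","pics/s4.png")[1]
cv2.imwrite("pics/c6.png",np.hstack([cv2.resize(im[y:y+150,x:x+130],None,fx=3,fy=3,interpolation=cv2.INTER_CUBIC),cv2.resize(b[190:340,250:380],None,fx=3,fy=3,interpolation=cv2.INTER_CUBIC)]))
E
```

```text
[467.3293344  228.76442943 101.07416879] [-5.55337051e-04 -2.38267908e-02  9.99715920e-01 -2.34846415e-04] [-0.66838769 -0.24286697 -1.39342778] 19.25
[324.06831468 235.07759464]
224 125
```

View pics/c6.png

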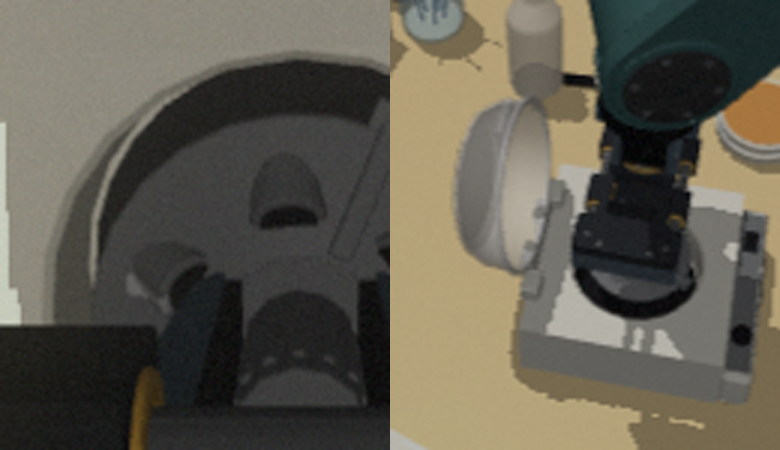

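```bash
python3 - <<'E'
from look import *
z=np.load("w4.npz"); C=cam("wrist",dict(tcp_pos=z["tcp"],ee_rot=z["q"]))
a=onz(C,(224+344/3,125+255/3),88);b=onz(C,(224+379/3,125+115/3),88);d=b-a;print(a,b,np.degrees(np.arctan2(d[1],d[0])))
k=onz(C,(224+303/3,125+385/3),133);print(k)
E
```

```text
[450.41878899 236.9362407   88.        ] [421.98897932 242.0228139   88.        ] 169.8561475365929
[458.89871403 228.97991026 133.        ]
```

Request:
apply_moves:
  increments:
    - {"delta_pos": [-0.1,0.05,0.6],"roll": 0,"claw": 1}
    - {"delta_pos": [-0.1,0.05,1.0],"roll": 0,"claw": 1}
    - {"delta_pos": [-0.1,0.05,1.3],"roll": 0,"claw": 1}
    - {"delta_pos": [-0.1,0.05,1.6],"roll": 0,"claw": 1}
    - {"delta_pos": [-0.1,0.05,1.6],"roll": 0,"claw": 1}

```text
time: 19.85
tcp_pos: [468.3, 229.7, 85.2]
ee_rot: [-0.0, -0.024, 1.0, -0.0]
ft_force: [-0.7, 0.2, -0.9]
width: 21.5
finger_force: 15.0
```

Request:
apply_moves:
  increments:
    - {"delta_pos": [0,0,0.2],"roll": 0,"claw": 1}
    - {"delta_pos": [0,0,0.4],"roll": 0,"claw": 1}
    - {"delta_pos": [0,0,0.5],"roll": 0,"claw": 1}
    - {"delta_pos": [0,0,0.5],"roll": 0,"claw": 1}

```text
time: 20.25
tcp_pos: [468.5, 229.8, 80.5]
ee_rot: [-0.0, -0.024, 1.0, -0.0]
ft_force: [-0.6, 0.2, -1.3]
width: 21.4
finger_force: 15.0
```

Request:
apply_moves:
  increments:
    - {"delta_pos": [0,0,0.1],"roll": 0,"claw": 1}
    - {"delta_pos": [0,0,0.2],"roll": 0,"claw": 1}
    - {"delta_pos": [0,0,0.2],"roll": 0,"claw": 1}

```text
time: 20.55
tcp_pos: [468.4, 229.7, 78.5]
ee_rot: [-0.0, -0.024, 1.0, -0.0]
ft_force: [0.3, 0.9, -1.0]
width: 21.4
finger_force: 15.0
```

Request:
apply_moves:
  increments:
    - {"delta_pos": [0,0,0.1],"roll": 0,"claw": 1}
    - {"delta_pos": [0,0,0.2],"roll": 0,"claw": 1}
    - {"delta_pos": [0,0,0.2],"roll": 0,"claw": 1}

```text
time: 20.85
tcp_pos: [468.4, 229.7, 76.5]
ee_rot: [-0.0, -0.024, 1.0, -0.0]
ft_force: [-0.6, -0.3, -1.1]
width: 21.7
finger_force: 15.0
```

Request:
apply_moves:
  increments:
    - {"delta_pos": [0,0,0.1],"roll": 0,"claw": 1}
    - {"delta_pos": [0,0,0.15],"roll": 0,"claw": 1}
    - {"delta_pos": [0,0,0.15],"roll": 0,"claw": 1}

```text
time: 21.15
tcp_pos: [468.5, 229.8, 75.0]
ee_rot: [-0.0, -0.024, 1.0, -0.0]
ft_force: [-0.8, 0.7, -1.3]
width: 21.6
finger_force: 15.0
```

Request:
apply_moves:
  increments:
    - {"delta_pos": [0,0,0.1],"roll": 0,"claw": 1}
    - {"delta_pos": [0,0,0.2],"roll": 0,"claw": 1}
    - {"delta_pos": [0,0,0.2],"roll": 0,"claw": 1}

```text
time: 21.45
tcp_pos: [468.5, 229.7, 73.0]
ee_rot: [-0.0, -0.024, 1.0, -0.0]
ft_force: [0.3, 0.3, -1.3]
width: 21.3
finger_force: 15.0
```

Request:
apply_moves:
  increments:
    - {"delta_pos": [0,0,0.1],"roll": 0,"claw": 1}
    - {"delta_pos": [0,0,0.15],"roll": 0,"claw": 1}
    - {"delta_pos": [0,0,0.15],"roll": 0,"claw": 1}

```text
time: 21.75
tcp_pos: [468.9, 229.9, 72.3]
ee_rot: [0.0, -0.024, 1.0, 0.0]
ft_force: [-3.4, -1.3, 12.9]
width: 21.6
finger_force: 15.0
```

Request:
apply_moves:
  increments:
    - {"delta_pos": [0,0,-0.1],"roll": 0,"claw": -0.1}
    - {"delta_pos": [0,0,-0.1],"roll": 0,"claw": -0.1}
    - {"delta_pos": [0,0,-0.1],"roll": 0,"claw": -0.1}
    - {"delta_pos": [0,0,-0.1],"roll": 0,"claw": -0.1}

```text
time: 22.15
tcp_pos: [468.5, 229.8, 72.5]
ee_rot: [-0.0, -0.024, 1.0, -0.0]
ft_force: [-0.3, 0.3, -0.0]
width: 49.1
finger_force: 0.0
```

Request:
apply_moves:
  increments:
    - {"delta_pos": [0,0,-1.5],"roll": 0,"claw": -0.1}
    - {"delta_pos": [0,0,-5],"roll": 0,"claw": -0.1}
    - {"delta_pos": [0,0,-10],"roll": 0,"claw": -0.1}
    - {"delta_pos": [0,0,-15],"roll": 0,"claw": -0.1}
    - {"delta_pos": [0,0,-20],"roll": 0,"claw": 1}

```text
time: 22.65
tcp_pos: [468.0, 229.6, 275.8]
ee_rot: [0.0, -0.024, 1.0, 0.0]
ft_force: [0.7, 0.2, 0.2]
width: 44.8
finger_force: 0.0
```

Request:
apply_moves:
  increments:
    - {"delta_pos": [1,0,-4],"roll": 0,"claw": 1}
    - {"delta_pos": [2,0,-4],"roll": 0,"claw": 1}
    - {"delta_pos": [2,0,-4],"roll": 0,"claw": 1}

```text
time: 22.95
tcp_pos: [447.8, 228.8, 314.0]
ee_rot: [0.001, -0.024, 1.0, 0.0]
ft_force: [0.3, -0.2, -0.9]
width: 21.3
finger_force: 0.0
```

```bash
python3 - <<'E'
from look import *
s,im=snap("wrist","pics/w5.png"); print(s["tcp_pos"],s["ee_rot"],s["ft_force"],s["time"])
np.savez("w5.npz",tcp=s["tcp_pos"],q=s["ee_rot"]); C=cam("wrist",s); print(proj(C,[468.4,229.7,104]),proj(C,[468.4,229.7,56]),proj(C,[468.4,229.7,112]))
b=snap("side","pics/s5.png")[1]; a=snap("scene","pics/sc5.png")[1]
v=np.hstack([cv2.resize(im[140:290,240:400],(427,400),interpolation=cv2.INTER_CUBIC),np.vstack([cv2.resize(b[205:305,255:375],(360,300)),cv2.resize(a[180:260,350:446],(360,300))])[:,:]][:1]+[]) 
r=np.vstack([cv2.resize(b[205:305,255:375],(372,300),interpolation=2),cv2.resize(a[180:260,350:446],(372,300),interpolation=2)])
cv2.imwrite("pics/c7.png",np.hstack([cv2.copyMakeBorder(v,0,200,0,0,0),r]))
E
```

```text
[447.84165904 228.79109478 313.97887111] [ 9.76278770e-04 -2.42418165e-02  9.99705549e-01  4.42476211e-04] [ 0.28647726 -0.19288187 -0.91649239] 22.95
[323.53109384 193.30629239] [323.52664721 185.12880527] [323.53194124 194.86185002]
```

View pics/c7.png

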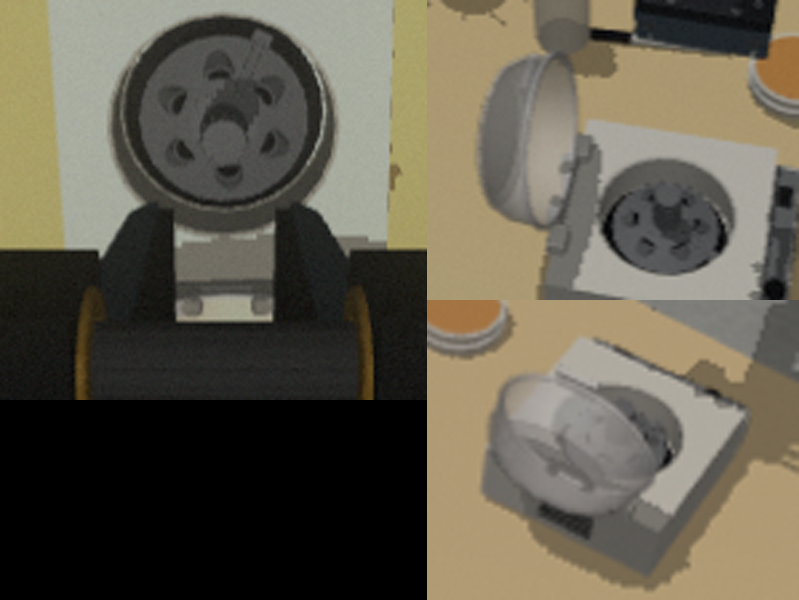

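```bash
cat >> look.py <<'E'
ya=np.radians(4.0); EX=np.array([np.cos(ya),np.sin(ya),0]); EY=np.array([-np.sin(ya),np.cos(ya),0]); EZ=np.array([0,0,1.])
H=np.array([468.4,229.7,78])+79.5*EX
def L(th,r,o,y=0): return H+r*(-np.cos(th)*EX+np.sin(th)*EZ)+o*(np.sin(th)*EX+np.cos(th)*EZ)+y*EY
E
python3 - <<'E'
from look import *
B=cam("side");A=cam("scene")
for th in (1.5,1.57,1.64,1.71,1.78):
    q=np.linspace(0,2*np.pi,72); p=np.array([proj(B,L(th,79.5+69*np.cos(a),0,69*np.sin(a))) for a in q]); p2=np.array([proj(A,L(th,79.5+69*np.cos(a),0,69*np.sin(a))) for a in q])
    print(th,"side",p.min(0).round(1),p.max(0).round(1),"tab",proj(B,L(th,165,4.5)).round(1),"scene",p2.min(0).round(1),p2.max(0).round(1),proj(A,L(th,165,4.5)).round(1),L(th,165,4.5).round(0))
E
```

```text
1.5 side [295.2 223.5] [308.3 281.1] tab [302.1 229.7] scene [371.3 192.9] [411.  229.5] [394.3 192.3] [541. 235. 243.]
1.57 side [292.9 222.8] [305.8 280.9] tab [297.  228.9] scene [370.5 194.8] [410.  229.8] [392.4 194.6] [552. 236. 243.]
1.64 side [289.9 222.3] [304.  280.7] tab [292.  228.2] scene [369.7 196.8] [409.  230.2] [390.5 197.1] [564. 236. 242.]
1.71 side [286.4 222. ] [302.7 280.5] tab [287.  227.9] scene [368.8 198.9] [408.1 230.6] [388.6 199.9] [575. 237. 241.]
1.78 side [282.6 221.9] [301.8 280.4] tab [282.1 227.7] scene [367.9 201.1] [407.2 231. ] [386.6 202.7] [586. 238. 238.]
```

Request:
apply_moves:
  increments:
    - {"delta_pos": [-4,0,0],"roll": 0,"claw": 1}
    - {"delta_pos": [-8,0.1,0],"roll": 0,"claw": 1}
    - {"delta_pos": [-12,0.2,0],"roll": 0,"claw": 1}
    - {"delta_pos": [-15.8,0.3,0],"roll": 0,"claw": 1}
    - {"delta_pos": [-15.8,0.3,0],"roll": 0,"claw": 1}

```text
time: 23.6
tcp_pos: [609.4, 239.2, 310.3]
ee_rot: [-0.001, -0.024, 1.0, -0.0]
ft_force: [-1.9, -0.4, 0.1]
width: 0.1
finger_force: 0.0
```

Request:
apply_moves:
  increments:
    - {"delta_pos": [0,0,3],"roll": 0,"claw": 1}
    - {"delta_pos": [0,0,6],"roll": 0,"claw": 1}
    - {"delta_pos": [0,0,8],"roll": 0,"claw": 1}
    - {"delta_pos": [0,0,8],"roll": 0,"claw": 1}

```text
time: 24.0
tcp_pos: [604.1, 238.7, 228.4]
ee_rot: [-0.003, -0.024, 1.0, -0.001]
ft_force: [0.1, -0.1, 0.7]
width: 0.2
finger_force: 0.0
```

Request:
apply_moves:
  increments:
    - {"delta_pos": [-0.0,0,-0.5],"roll": 0,"claw": 1}
    - {"delta_pos": [1.2,0,-0.6],"roll": 0,"claw": 1}
    - {"delta_pos": [2.4,-0.05,-0.6],"roll": 0,"claw": 1}
    - {"delta_pos": [3.4,-0.1,-0.6],"roll": 0,"claw": 1}
    - {"delta_pos": [4.4,-0.1,-0.6],"roll": 0,"claw": 1}

```text
time: 24.5
tcp_pos: [563.5, 237.0, 242.6]
ee_rot: [0.003, -0.024, 1.0, 0.001]
ft_force: [0.6, -1.9, 18.8]
width: 0.2
finger_force: 9.6
```

Request:
apply_moves:
  increments:
    - {"delta_pos": [0,0,-1.5],"roll": 0,"claw": 1}
    - {"delta_pos": [-2,0,-1.5],"roll": 0,"claw": 1}
    - {"delta_pos": [-4.6,0.1,-1.5],"roll": 0,"claw": 1}
    - {"delta_pos": [-4.6,0.1,-1.5],"roll": 0,"claw": 1}
    - {"delta_pos": [-4.6,0.1,-1.5],"roll": 0,"claw": 1}

```text
time: 25.0
tcp_pos: [608.1, 239.5, 254.5]
ee_rot: [0.0, -0.024, 1.0, 0.0]
ft_force: [0.2, -0.4, -0.3]
width: 0.3
finger_force: 0.0
```

```bash
python3 - <<'E'
from look import *
s=manip.state();print(s["tcp_pos"],s["ft_force"])
a=cv2.imread("pics/sc5.png");b=snap("scene","pics/sc6.png")[1]; c=snap("side","pics/s6.png")[1]; c0=cv2.imread("pics/s0.png") 
c0=cv2.imread("pics/s5.png")
# vertical extent of lid rim: differences around lid in side image left of hinge
for n,p,q,(x0,x1,y0,y1) in (("scene",a,b,(362,412,185,235)),("side",c0,c,(265,312,215,285))):
    d=cv2.absdiff(p,q).max(2)[y0:y1,x0:x1]; ys,xs=np.where(d>25); print(n,len(xs), (xs.min()+x0,xs.max()+x0,ys.min()+y0,ys.max()+y0) if len(xs) else None)
E
```

```text
[608.0504184  239.54248603 254.46104457] [ 0.18194951 -0.36589381 -0.34756251]
scene 1032 (np.int64(365), np.int64(411), np.int64(185), np.int64(234))
side 987 (np.int64(265), np.int64(311), np.int64(215), np.int64(284))[ WARN:0@1.634] global loadsave.cpp:275 findDecoder imread_('pics/s0.png'): can't open/read file: check file path/integrity
```

Request:
apply_moves:
  increments:
    - {"delta_pos": [0,0,1.2],"roll": 0,"claw": 1}
    - {"delta_pos": [0,0,2.3],"roll": 0,"claw": 1}
    - {"delta_pos": [0,0,2.3],"roll": 0,"claw": 1}
    - {"delta_pos": [0,0,2.3],"roll": 0,"claw": 1}

```text
time: 25.5
tcp_pos: [607.8, 239.4, 230.0]
ee_rot: [-0.001, -0.024, 1.0, -0.0]
ft_force: [-0.8, 0.8, 0.1]
width: 0.3
finger_force: 0.0
```

Request:
apply_moves:
  increments:
    - {"delta_pos": [0.7,0,0],"roll": 0,"claw": 1}
    - {"delta_pos": [1.4,0,0],"roll": 0,"claw": 1}
    - {"delta_pos": [2.1,-0.05,0],"roll": 0,"claw": 1}
    - {"delta_pos": [2.8,-0.05,0],"roll": 0,"claw": 1}

```text
time: 25.9
tcp_pos: [579.6, 237.6, 230.8]
ee_rot: [0.0, -0.024, 1.0, 0.0]
ft_force: [0.2, -1.2, 0.1]
width: 0.6
finger_force: 0.0
```

Request:
apply_moves:
  increments:
    - {"delta_pos": [1.0,0,0],"roll": 0,"claw": 1}
    - {"delta_pos": [2.0,-0.05,-0.1],"roll": 0,"claw": 1}
    - {"delta_pos": [3.0,-0.07,-0.1],"roll": 0,"claw": 1}
    - {"delta_pos": [4.0,-0.1,0],"roll": 0,"claw": 1}
    - {"delta_pos": [5.0,-0.1,0.1],"roll": 0,"claw": 1}

```text
time: 26.4
tcp_pos: [529.6, 234.2, 229.6]
ee_rot: [0.0, -0.024, 1.0, 0.0]
ft_force: [0.6, -0.9, 0.2]
width: 0.4
finger_force: 0.5
```

Request:
apply_moves:
  increments:
    - {"delta_pos": [0.8,0,0.1],"roll": 0,"claw": 1}
    - {"delta_pos": [1.6,-0.03,0.4],"roll": 0,"claw": 1}
    - {"delta_pos": [2.4,-0.05,0.7],"roll": 0,"claw": 1}
    - {"delta_pos": [3.2,-0.07,1.0],"roll": 0,"claw": 1}

```text
time: 26.8
tcp_pos: [497.8, 232.0, 219.4]
ee_rot: [-0.0, -0.024, 1.0, 0.0]
ft_force: [1.0, 0.3, -0.6]
width: 0.1
finger_force: 0.4
```

Request:
apply_moves:
  increments:
    - {"delta_pos": [0.8,0,0.4],"roll": 0,"claw": 1}
    - {"delta_pos": [1.4,0,0.8],"roll": 0,"claw": 1}
    - {"delta_pos": [1.4,0,0.8],"roll": 0,"claw": 1}

```text
time: 27.1
tcp_pos: [483.2, 231.2, 211.3]
ee_rot: [-0.001, -0.024, 1.0, -0.0]
ft_force: [-3.3, -2.1, 4.6]
width: 0.4
finger_force: 2.6
```

Request:
apply_moves:
  increments:
    - {"delta_pos": [0,0,-1.2],"roll": 0,"claw": 1}
    - {"delta_pos": [0,0,-2.2],"roll": 0,"claw": 1}
    - {"delta_pos": [1.5,-0.03,-2.2],"roll": 0,"claw": 1}
    - {"delta_pos": [3.1,-0.06,-2.2],"roll": 0,"claw": 1}
    - {"delta_pos": [3.1,-0.06,-2.2],"roll": 0,"claw": 1}

```text
time: 27.6
tcp_pos: [450.9, 228.8, 233.1]
ee_rot: [-0.001, -0.024, 1.0, -0.0]
ft_force: [1.2, 0.6, 0.5]
width: 0.6
finger_force: 0.0
```

Request:
apply_moves:
  increments:
    - {"delta_pos": [0,0,0.4],"roll": 0,"claw": 1}
    - {"delta_pos": [0,0,0.8],"roll": 0,"claw": 1}
    - {"delta_pos": [0,0,1.2],"roll": 0,"claw": 1}
    - {"delta_pos": [0,0,1.6],"roll": 0,"claw": 1}

```text
time: 28.0
tcp_pos: [453.5, 229.2, 217.1]
ee_rot: [-0.0, -0.024, 1.0, -0.0]
ft_force: [-13.4, -2.6, 22.7]
width: 0.7
finger_force: 11.8
```

Request:
apply_moves:
  increments:
    - {"delta_pos": [0,0,-0.8],"roll": 0,"claw": 1}
    - {"delta_pos": [0,0,-1.2],"roll": 0,"claw": 1}
    - {"delta_pos": [-1.2,0.03,-1.2],"roll": 0,"claw": 1}
    - {"delta_pos": [-1.2,0.03,-1.2],"roll": 0,"claw": 1}
    - {"delta_pos": [-1.2,0.03,-1.2],"roll": 0,"claw": 1}

```text
time: 28.5
tcp_pos: [465.9, 230.1, 229.4]
ee_rot: [-0.0, -0.024, 1.0, -0.0]
ft_force: [0.3, 1.0, -0.0]
width: 0.5
finger_force: 0.0
```

Request:
apply_moves:
  increments:
    - {"delta_pos": [0,0,0.4],"roll": 0,"claw": 1}
    - {"delta_pos": [0,0,0.8],"roll": 0,"claw": 1}
    - {"delta_pos": [0,0,1.2],"roll": 0,"claw": 1}

```text
time: 28.8
tcp_pos: [465.2, 230.1, 217.1]
ee_rot: [-0.0, -0.024, 1.0, -0.0]
ft_force: [-6.9, -1.8, 11.4]
width: 0.5
finger_force: 5.9
```

Request:
apply_moves:
  increments:
    - {"delta_pos": [1.0,0,0.7],"roll": 0,"claw": 1}
    - {"delta_pos": [2.04,-0.04,1.6],"roll": 0,"claw": 1}
    - {"delta_pos": [2.7,-0.05,2.2],"roll": 0,"claw": 1}
    - {"delta_pos": [3.3,-0.06,2.8],"roll": 0,"claw": 1}

```text
time: 29.2
tcp_pos: [432.0, 227.9, 189.2]
ee_rot: [-0.0, -0.024, 1.0, -0.0]
ft_force: [-1.5, 0.6, 2.5]
width: 0.5
finger_force: 1.2
```

Request:
apply_moves:
  increments:
    - {"delta_pos": [0.7,-0.02,0.6],"roll": 0,"claw": 1}
    - {"delta_pos": [1.25,-0.03,1.25],"roll": 0,"claw": 1}
    - {"delta_pos": [1.9,-0.04,1.9],"roll": 0,"claw": 1}
    - {"delta_pos": [2.5,-0.05,2.6],"roll": 0,"claw": 1}
    - {"delta_pos": [3.1,-0.07,3.3],"roll": 0,"claw": 1}

```text
time: 29.7
tcp_pos: [401.2, 225.7, 156.0]
ee_rot: [0.0, -0.024, 1.0, 0.0]
ft_force: [-0.5, 0.4, 1.0]
width: 0.5
finger_force: 0.2
```

Request:
apply_moves:
  increments:
    - {"delta_pos": [0.65,-0.02,1.1],"roll": 0,"claw": 1}
    - {"delta_pos": [1.15,-0.03,2.2],"roll": 0,"claw": 1}
    - {"delta_pos": [1.55,-0.04,3.0],"roll": 0,"claw": 1}
    - {"delta_pos": [1.85,-0.05,3.8],"roll": 0,"claw": 1}
    - {"delta_pos": [2.05,-0.06,4.6],"roll": 0,"claw": 1}

```text
time: 30.2
tcp_pos: [381.0, 224.2, 109.9]
ee_rot: [-0.0, -0.024, 1.0, -0.0]
ft_force: [0.1, -0.8, -0.1]
width: 0.5
finger_force: 0.2
```

Request:
apply_moves:
  increments:
    - {"delta_pos": [0.2,0,0.7],"roll": 0,"claw": 1}
    - {"delta_pos": [0.3,0,1.3],"roll": 0,"claw": 1}
    - {"delta_pos": [0.35,0,1.7],"roll": 0,"claw": 1}
    - {"delta_pos": [0.4,0,2.0],"roll": 0,"claw": 1}

```text
time: 30.6
tcp_pos: [377.2, 224.0, 90.3]
ee_rot: [-0.0, -0.024, 1.0, -0.0]
ft_force: [1.4, -1.4, 0.5]
width: 0.3
finger_force: 0.2
```

Request:
apply_moves:
  increments:
    - {"delta_pos": [0,0,0.2],"roll": 0,"claw": 1}
    - {"delta_pos": [0,0,0.4],"roll": 0,"claw": 1}
    - {"delta_pos": [0,0,0.4],"roll": 0,"claw": 1}

```text
time: 30.9
tcp_pos: [377.2, 224.0, 86.5]
ee_rot: [-0.0, -0.024, 1.0, -0.0]
ft_force: [-0.2, -0.7, -0.5]
width: -0.1
finger_force: 0.0
```

Request:
apply_moves:
  increments:
    - {"delta_pos": [0,0,0.1],"roll": 0,"claw": 1}
    - {"delta_pos": [0,0,0.1],"roll": 0,"claw": 1}

```text
time: 31.1
tcp_pos: [377.3, 224.0, 85.7]
ee_rot: [0.0, -0.024, 1.0, 0.0]
ft_force: [0.3, -0.3, 0.8]
width: 0.5
finger_force: 0.3
```

Request:
apply_moves:
  increments:
    - {"delta_pos": [0,0,0.1],"roll": 0,"claw": 1}
    - {"delta_pos": [0,0,0.15],"roll": 0,"claw": 1}
    - {"delta_pos": [0,0,0.15],"roll": 0,"claw": 1}

```text
time: 31.4
tcp_pos: [377.4, 224.1, 85.0]
ee_rot: [-0.0, -0.024, 1.0, -0.0]
ft_force: [-7.8, -3.8, 24.7]
width: 0.6
finger_force: 12.8
```

Request:
apply_moves:
  increments:
    - {"delta_pos": [0,0,0.1],"roll": 0,"claw": 1}
    - {"delta_pos": [0,0,0.15],"roll": 0,"claw": 1}
    - {"delta_pos": [0,0,0.15],"roll": 0,"claw": 1}

```text
time: 31.7
tcp_pos: [377.5, 224.2, 84.3]
ee_rot: [-0.0, -0.024, 1.0, -0.0]
ft_force: [-16.3, -7.3, 50.3]
width: 0.7
finger_force: 25.0
```

Request:
apply_moves:
  increments:
    - {"delta_pos": [0,0,-0.5],"roll": 0,"claw": 1}
    - {"delta_pos": [0,0,-3],"roll": 0,"claw": 1}
    - {"delta_pos": [0,0,-8],"roll": 0,"claw": 1}
    - {"delta_pos": [0,0,-13],"roll": 0,"claw": 1}
    - {"delta_pos": [0,0,-18],"roll": 0,"claw": 1}

```text
time: 32.2
tcp_pos: [376.7, 223.7, 264.6]
ee_rot: [-0.0, -0.024, 1.0, -0.0]
ft_force: [0.6, -0.1, -0.4]
width: 0.4
finger_force: 0.0
```

Request:
apply_moves:
  increments:
    - {"delta_pos": [-1,0,0],"roll": 0,"claw": 1}
    - {"delta_pos": [-2,0,-3],"roll": 0,"claw": 1}
    - {"delta_pos": [-2,0,-3],"roll": 0,"claw": 1}
    - {"delta_pos": [-2,0,-3],"roll": 0,"claw": 1}

```text
time: 32.6
tcp_pos: [397.3, 224.9, 292.5]
ee_rot: [0.0, -0.024, 1.0, 0.0]
ft_force: [-0.4, -0.6, -0.5]
width: 0.3
finger_force: 0.0
```

```bash
python3 - <<'E'
from look import *
s,w=snap("wrist","pics/w7.png"); print(s["tcp_pos"],s["ft_force"],s["time"])
C=cam("wrist",s); b=snap("side","pics/s7.png")[1]; b0=cv2.imread("pics/s5.png"); 
d=(cv2.absdiff(b,b0).max(2)>25)
n,l,st,_=cv2.connectedComponentsWithStats(d.astype(np.uint8)); print([tuple(map(int,r)) for r in st[1:] if r[4]>40])
B=cam("side"); print("shut tab",proj(B,L(0,155,4.5)).round(),proj(C,L(0,155,4.5)).round(),"dome top",proj(B,L(0,79.5,47)).round())
# former lid place: bench colour now?
u=proj(B,L(1.68,79.5,20)); print("old lid px",u.round(),b0[int(u[1]),int(u[0])],b[int(u[1]),int(u[0])])
# scene knob of strip rotor and other bystanders
a=snap("scene","pics/sc7.png")[1];a0=cv2.imread("pics/scene0.png"); d=cv2.absdiff(a,a0).max(2)>30
n,l,st,_=cv2.connectedComponentsWithStats(d.astype(np.uint8)); print([tuple(map(int,r)) for r in st[1:] if r[4]>25])
E
```

```text
[397.26875115 224.9376262  292.50891343] [-0.41428846 -0.60105913 -0.54374067] 32.6
[(321, 0, 280, 237, 20100), (540, 0, 71, 31, 440), (515, 34, 18, 12, 68), (393, 50, 47, 31, 418), (631, 136, 9, 12, 52), (503, 150, 14, 32, 53), (271, 223, 39, 64, 1592), (289, 248, 78, 76, 2182), (568, 254, 40, 39, 205), (365, 281, 8, 20, 68), (361, 298, 59, 61, 1153), (363, 305, 8, 13, 66), (466, 317, 34, 8, 77), (448, 320, 15, 5, 47), (418, 335, 23, 26, 346), (436, 336, 23, 26, 323), (388, 341, 4, 14, 48), (395, 345, 7, 9, 43), (365, 357, 49, 21, 327), (425, 372, 61, 12, 230), (517, 376, 37, 7, 95), (575, 380, 40, 20, 113)]
shut tab [361. 279.] [323. 174.] dome top [332. 265.]
old lid px [288. 250.] [130 143 150] [115 154 172]
[(417, 0, 44, 55, 1199), (499, 0, 135, 255, 11146), (454, 36, 10, 45, 204), (444, 42, 12, 18, 87), (392, 44, 10, 9, 36), (470, 46, 28, 53, 418), (390, 56, 15, 18, 175), (385, 58, 5, 23, 65), (423, 63, 30, 19, 369), (389, 85, 17, 14, 68), (422, 88, 38, 32, 368), (413, 95, 9, 10, 40), (416, 123, 71, 97, 3294), (414, 127, 23, 10, 37), (269, 132, 24, 22, 203), (488, 138, 56, 54, 1539), (415, 145, 10, 10, 68), (563, 183, 21, 17, 50), (385, 193, 37, 38, 476), (366, 200, 20, 26, 184), (379, 200, 5, 18, 57), (391, 227, 22, 15, 104), (379, 231, 11, 7, 27), (376, 239, 37, 19, 156), (549, 301, 23, 34, 338)]
```

```bash
python3 -c "
from plant import manip;print(manip.job_done())"
```

```text
the job is handed in; nothing more can be done
None
```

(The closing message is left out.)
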